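# Lock on the orange drying blower in the sprout packing room

### The job

Set the orange drying blower running hands-free: press its black trigger right down and, while keeping it down, push the white lock-on button on its side fully in; keep the button in while you ease off the trigger so that it stays latched, then let go. Leave the blue blower's trigger alone.

Things in the scene. Friction and masses are not known exactly. Their poses are not given: they have to be found in the camera images.
- orange: Orange pistol blower fixed nozzle-up (mouth z 212, barrel radius 42 mm) in a stand. Origin: on the table under the nozzle, z up. Its level handle (top z 132 mm) runs from the barrel along its own -x, about towards the robot, to a black battery at x -218 to -172, top z 152. Along the trigger's +y side stands an orange wall, the cheek: y 14 to 24, x -124 to -52, top z 170 mm. Blue blower: same shape.
- orange_trigger (a joint): Black trigger on top of the orange blower's handle, in m pressed straight down: 0 free, 0.016 stop; spring 3 to 10 N. In the blower's frame its pad is x -115 to -60, y -20 to 12, top z 150 mm when free; clear above and at -y. Latched it rests at 0.008. The lock-on button goes in only while this is 0.011 or more. Pressing it right down again unlatches.
- orange_lock (a joint): White lock-on button on the cheek's outer (+y) side, in m pushed in towards -y: 0 out, 0.011 fully in; spring 1 to 3.5 N. Blower's frame: x -107 to -69, z 139 to 165, face at y 36 mm when out. Held at 0.0075 or more while the trigger is eased, it catches and stays; let go sooner, it springs out. An open gripper can straddle it: one fingertip on the trigger, other finger outside it.
- blue_trigger (a joint): The blue blower's trigger, m pressed down: 0 free. It is to stay off.

How it is judged:
By the outcome, as a careful person would: the job done as asked, in the order asked, and still so for the second after the job is handed in, with the robot touching nothing.
It also fails if it takes over 35 s, if anything falls off the work surface, if the arm or the gripper's body presses on something with over 40 N, if the wrist force passes 120 N, or if a joint passes its speed limit or range.

### The arm

A 6-joint arm with a two-finger parallel gripper is mounted at the origin on the work surface. World frame = base frame: x ahead of the robot, y to its left, z up, the work surface at z = 0. Lengths are in m, angles in rad, forces in N, time in s.
With the tool pointing down it reaches from about 0.35 to 0.975 m from the base axis. Payload 17.4 kg.
Tool frame: the origin (TCP) lies between the finger pads; the fingertips stand 25 mm ahead of it and the grasp point (between the pads) lies 6 mm ahead of it; z points along the fingers, y is the line along which they close (so a half turn about z gives the same grasp; the last joint's range is limited). The gripper opens to 85 mm and grips with 20 to 120 N. Pads are 22 mm wide; open, the fingers measure 114 mm over their backs; the gripper's body (76 mm by 85 mm) begins 54 mm behind the grasp point. The pads swing forward as they close: fully open they stand 13 mm farther back than shut.
Start: joints at [1.255, 0.116, 1.442, -0, 1.584, -0.038], TCP at [0.185, 0.649, 0.256] pointing down, gripper open.
Joint ranges: [-2.83, 2.83], [-0.83, 2.19], [0.07, 2.5], [-1.14, 4.28], [0.01, 3], [-2.97, 2.97]. Speed limits (rad/s): [1.89, 1.89, 2.22, 3.14, 3.14, 3.14].

### API

Orientations are given as a 3x3 rotation matrix whose columns are the frame's x, y, z axes.
In Python, from cell import sensors, vision, ticket gives the robot as it stands. The module is installed in compiled form; this text tells all that it offers.
- The arm moves only by the tool carry_out, never from a script. Its argument "increments" is a list of rows, each a list of 3 entries, a list of its own where there are three numbers: the shift along the world's x, y, z in m, then the turn, a rotation vector about the world's x, y, z in rad, then the closure in counts, from 0 (fully open) to 255 (shut). A call has 1 to 20 rows; each row shifts and turns the commanded pose from where the row before left it; what a row does not reach is not made up. A row lasts 1/12 s, in which the tool goes at most 41.7 mm and 7.16 degrees, less where a joint would pass 70% of its speed; a pose out of reach is approached as far as the arm can. A call with a gripper value outside its range is refused whole. The fingers move at their own pace and stop on an object; the grip force is fixed at half the most. Time passes only in rows, so rows that do not move let the fingers close. It gives the time, the measured TCP pose, the force, the opening and the grip force at its end, in the units of the state.
- sensors.state(): the state, without advancing time (a new reading comes with each control period).
- vision.read_camera(name): name is "side" or "top"; returns a dict with "frame" (400x640x3 uint8, blue, green, red), "range_z" (400x640 float32, m along the optical axis (not along the pixel's ray), 0 where there is no reading), "mtx" (3x3 intrinsics, pixels), "rvec" (rotation vector, rad) and "tvec" (3), from world to camera coordinates, as OpenCV has them. Camera axes: x right, y down, z forward; pixel columns grow to the right and rows downward; lengths in m; the calibration is good to about 2 mm. A picture is of the moment at which its call begins.
- ticket.hand_in(): hands the job in; it is judged then, once.
The state is a dict: "t": time; "joint_positions": joint angles; "joint_velocities": joint speeds; "joint_efforts": joint torques, N m; "ee_pos": TCP position; "tool_rot": TCP orientation; "wrist_force": force on the tool from outside, world axes, zero at the start; "torque": the same for the moment, N m; "opening": finger opening in m; "grasp_force": force on a finger pad.
Only numpy, scipy, OpenCV 4.12 (cv2) and the standard library are available. Lean on these libraries where they do the work, as an engineer would, in place of code of your own. Each camera call takes 0.05 s, during which the arm holds its last target. There are 200 camera calls.

## Working session

There is one attempt and no reset: what is moved stays moved. The work goes in short steps, Python scripts to look and compute and a tool call to move; the robot and the scene stay as the last step left them, time stands still between calls to the robot, and variables do not carry over. Pictures are saved under pics/ and viewed, at most 10 in all, crops included, and the job is handed in when it is done.

Besides the shell and the picture viewer there is one more tool, called in YAML: its name, and indented under it one key for each argument. carry_out: Moves the arm, as the interface text tells. Its arguments: {"type":"object","properties":{"increments":{"type":"array"}},"required":["increments"]}

```bash
mkdir -p pics
cat > h.py <<'E'
import numpy as np, cv2
from cell import sensors, vision, ticket
def cam(n):
    c=vision.read_camera(n); R=cv2.Rodrigues(np.array(c["rvec"],float))[0]; t=np.array(c["tvec"],float).ravel(); K=np.array(c["mtx"])
    v,u=np.mgrid[0:400,0:640]; d=c["range_z"].astype(float)
    P=np.stack([(u-K[0,2])/K[0,0]*d,(v-K[1,2])/K[1,1]*d,d],-1)
    W=(P-t)@R; W[d==0]=np.nan
    return c["frame"],W,(R,t,K)
E
python3 - <<'E'
from h import *
a,W,_=cam("top"); b,W2,_=cam("side")
cv2.imwrite("pics/t.png",a); cv2.imwrite("pics/s.png",b)
np.save("Wt.npy",W); np.save("Ws.npy",W2)
np.save("ft.npy",a);np.save("fs.npy",b)
print(sensors.state())
E
```

```text
{'t': 0.1, 'joint_positions': array([ 1.25521720e+00,  1.16402777e-01,  1.44219513e+00, -1.98819538e-05,
        1.58404506e+00, -3.77906950e-02]), 'joint_velocities': array([ 0.00209677, -0.00116011,  0.00061468,  0.00053746, -0.00021635,
        0.00017524]), 'joint_efforts': array([ 2.04528609e-03, -7.33669496e+01, -6.33775163e+01, -7.60224907e-05,
        5.26153934e-03, -2.94924712e-05]), 'ee_pos': array([0.18506289, 0.64896911, 0.25566183]), 'tool_rot': array([[-9.61664195e-01,  2.74229614e-01, -3.07085958e-04],
       [ 2.74229786e-01,  9.61663671e-01, -1.00462108e-03],
       [ 1.98165588e-05, -1.05032024e-03, -9.99999448e-01]]), 'wrist_force': array([ 0.14288659, -0.41611563,  0.04079233]), 'torque': array([-0.00728377,  0.02849989, -0.04451214]), 'grasp_force': 0.0, 'opening': 0.08551862356763566}
```

View pics/t.png

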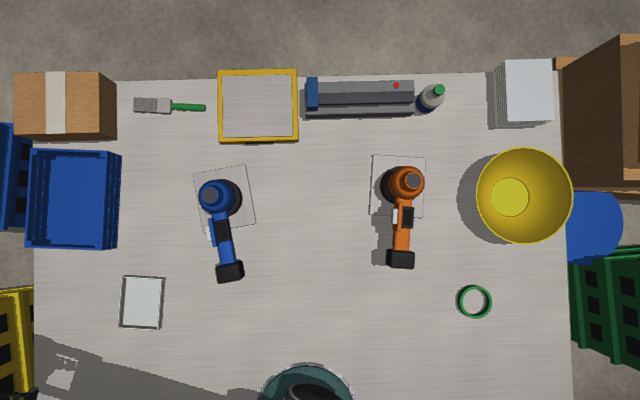

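View pics/s.png

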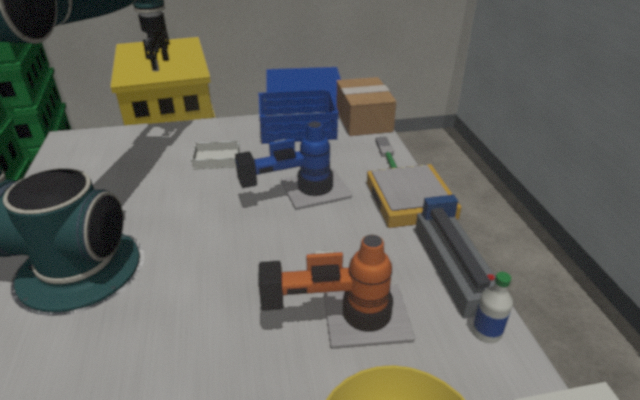

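The top view shows the orange blower with its nozzle at about (410,182), cheek and trigger at about (403,217), and battery at about (400,258). The white button is on its left (+y) side. The side view agrees. Next I'll measure its pose from depth.

Run:
```python
from h import *
W=np.load("Wt.npy");f=np.load("ft.npy").astype(int)
u0,u1,v0,v1=370,440,150,280
w=W[v0:v1,u0:u1].reshape(-1,3);c=f[v0:v1,u0:u1].reshape(-1,3)
b,g,r=c.T
org=(r>120)&(b<80)&(r>1.6*g); blk=(c.max(1)<70); z=w[:,2]
def s(n,m):
    p=w[m]; print(n,len(p),np.round(np.nanmedian(p,0),4),np.round(np.nanpercentile(p,3,axis=0),4),np.round(np.nanpercentile(p,97,axis=0),4))
s("mouth",(z>.2)); 
s("cheek",org&(z>.163)&(z<.178)&(w[:,0]<np.nanmedian(w[z>.2][:,0])-.045))
s("trig",blk&(z>.143)&(z<.158)&(w[:,0]>np.nanmin(w[z>.13][:,0])+.06))
s("batt",blk&(z>.143)&(z<.158)&(w[:,0]<np.nanmin(w[z>.13][:,0])+.055))
s("handle",org&(z>.125)&(z<.138))
m=z>.12; q=w[m][:,:2].astype(np.float32); print(cv2.minAreaRect(q))
bt=w[blk&(z>.143)&(z<.158)&(w[:,0]<np.nanmin(w[z>.13][:,0])+.055)]
print(cv2.minAreaRect(bt[:,:2].astype(np.float32)))
# model fit
from scipy.optimize import least_squares
a=f[140:280,350:460].astype(np.uint8)
cv2.imwrite("pics/tc.png",cv2.resize(a,None,fx=4,fy=4,interpolation=cv2.INTER_CUBIC))
```

```text
mouth 275 [ 0.6272 -0.2714  0.2127] [ 0.6085 -0.2904  0.2043] [ 0.6463 -0.2532  0.2163]
cheek 102 [ 0.5427 -0.2466  0.1705] [ 0.5086 -0.2516  0.1664] [ 0.5749 -0.2399  0.1749]
trig 272 [ 0.5444 -0.2679  0.1508] [ 0.5147 -0.2834  0.1446] [ 0.6435 -0.2336  0.1556]
batt 414 [ 0.4352 -0.2521  0.1518] [ 0.4149 -0.2805  0.146 ] [ 0.4552 -0.2235  0.1557]
handle 383 [ 0.4898 -0.2612  0.1319] [ 0.4588 -0.2814  0.1271] [ 0.5845 -0.2406  0.1366]
((0.5403393507003784, -0.2605016529560089), (0.08392199873924255, 0.25915783643722534), 81.71340942382812)
((0.4348525404930115, -0.2528192400932312), (0.06200197711586952, 0.04293302819132805), 84.15780639648438)
```

View pics/tc.png

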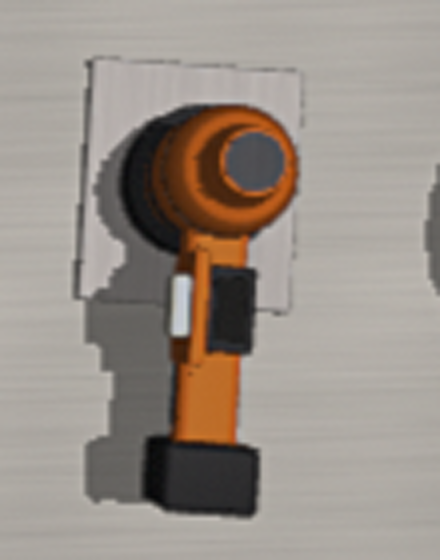

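The pose fits the given sizes: origin about (0.627, -0.272), yaw about -0.098 rad. Mouth, battery, cheek and trigger agree within 2 mm. I'll set the gripper to about 34 mm so it straddles the cheek and button. One finger presses the trigger, then a sideways shift pushes the button.

carry_out:
  increments:
    - [[0,0,0.02],[0,0,0.02],150]
    - [[0,0,0.02],[0,0,0.02],150]
    - [[0.005,-0.013,0.01],[0,0,0.02],150]
    - [[0.0105,-0.027,0],[0,0,0.02],150]
    - [[0.0105,-0.027,0],[0,0,0.02],150]
    - [[0.0105,-0.027,0],[0,0,0.02],150]
    - [[0.0105,-0.027,0],[0,0,0.02],150]
    - [[0.0105,-0.027,0],[0,0,0.02],150]
    - [[0.0105,-0.027,0],[0,0,0.02],150]
    - [[0.0105,-0.027,0],[0,0,0],150]
    - [[0.0105,-0.027,0],[0,0,0],150]
    - [[0.0105,-0.027,0],[0,0,0],150]
    - [[0.0105,-0.027,0],[0,0,0],150]
    - [[0.0105,-0.027,0],[0,0,0],150]
    - [[0.0105,-0.027,0],[0,0,0],150]
    - [[0.0105,-0.027,0],[0,0,0],150]
    - [[0.0105,-0.027,0],[0,0,0],150]
    - [[0.0105,-0.027,0],[0,0,0],150]
    - [[0.0105,-0.027,0],[0,0,0],150]
    - [[0.0105,-0.027,0],[0,0,0],150]

```text
t: 1.77
ee_pos: [0.3687, 0.1757, 0.3062]
tool_rot: [[-0.995, 0.097, 0.0], [0.097, 0.995, -0.0], [-0.0, -0.0, -1.0]]
wrist_force: [0.5, 0.3, 0.1]
opening: 0.0351
grasp_force: 0.0
```

carry_out:
  increments:
    - [[0.0103,-0.026,0],[0,0,0],152]
    - [[0.0103,-0.026,0],[0,0,0],152]
    - [[0.0103,-0.026,0],[0,0,0],152]
    - [[0.0103,-0.026,0],[0,0,0],152]
    - [[0.0103,-0.026,0],[0,0,0],152]
    - [[0.0103,-0.026,0],[0,0,0],152]
    - [[0.0103,-0.026,0],[0,0,0],152]
    - [[0.0103,-0.026,0],[0,0,0],152]
    - [[0.0103,-0.026,0],[0,0,0],152]
    - [[0.0103,-0.026,0],[0,0,0],152]
    - [[0.0103,-0.026,0],[0,0,0],152]
    - [[0.0103,-0.026,0],[0,0,0],152]
    - [[0.0103,-0.026,0],[0,0,0],152]
    - [[0.0103,-0.026,0],[0,0,0],152]
    - [[0.0103,-0.026,0],[0,0,0],152]
    - [[0.0093,-0.022,0],[0,0,0],152]
    - [[0,0,-0.03],[0,0,0],152]
    - [[0,0,-0.03],[0,0,0],152]
    - [[0,0,-0.02],[0,0,0],152]
    - [[0,0,0],[0,0,0],152]

```text
t: 3.43
ee_pos: [0.5311, -0.2344, 0.2212]
tool_rot: [[-0.995, 0.098, -0.006], [0.098, 0.995, 0.003], [0.006, 0.002, -1.0]]
wrist_force: [-0.9, 0.8, -0.6]
opening: 0.0344
grasp_force: 0.0
```

Run:
```python
from h import *
a,W,_=cam("side"); t,W2,_=cam("top")
i=np.vstack([cv2.resize(a[130:340,220:440],(600,573),interpolation=cv2.INTER_CUBIC)])
cv2.imwrite("pics/s2.png",i)
s=sensors.state();print(s["ee_pos"],s["opening"])
```

```text
[ 0.53232389 -0.23480546  0.22650075] 0.034251528006496966
```

View pics/s2.png

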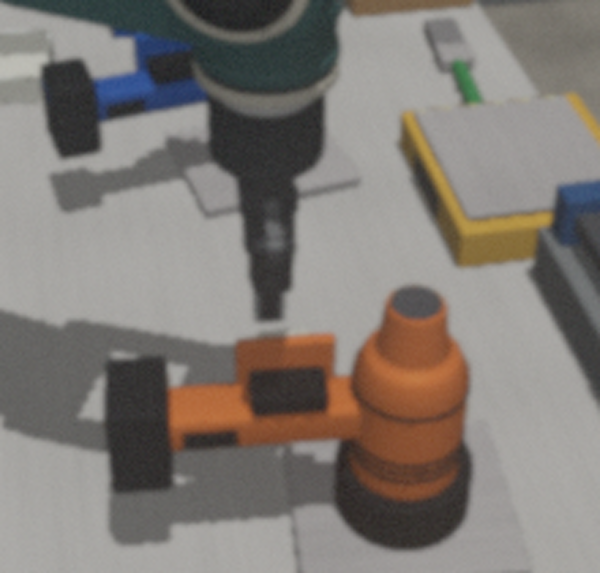

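The side crop shows the finger tips (270,318) above the cheek (285,340) and trigger (288,390), lined up along the handle. I'll centre it and measure the tip height from depth.

carry_out:
  increments:
    - [[0.001,-0.0025,0],[0,0,0],152]
    - [[0.0008,-0.0025,0],[0,0,0],152]
    - [[0,0,0],[0,0,0],152]
    - [[0,0,0],[0,0,0],152]

```text
t: 3.87
ee_pos: [0.5345, -0.2401, 0.2273]
tool_rot: [[-0.995, 0.098, 0.001], [0.098, 0.995, -0.001], [-0.001, -0.0, -1.0]]
wrist_force: [-0.6, 0.2, 0.3]
opening: 0.0347
grasp_force: 0.0
```

Run:
```python
from h import *
a,W,_=cam("side")
s=sensors.state();p=s["ee_pos"];print(p,s["opening"])
m=(abs(W[...,0]-p[0])<.02)&(abs(W[...,1]-p[1])<.07)&(W[...,2]>.178)&(W[...,2]<.24)
q=W[m]; d=q-p; yy=d[:,:2]@[.098,.995]
print(len(q),np.percentile(q[:,2],[0,1,3]), np.percentile(yy,[0,2,10,50,90,98,100]))
low=q[:,2]<q[:,2].min()+.012; print(np.percentile(yy[low],[0,10,50,90,100]),np.percentile(d[low,0],[5,50,95]))
```

```text
[ 0.53437686 -0.24002772  0.22699303] 0.03450246788679437
149 [0.20360877 0.20424567 0.20526679] [-0.03305857 -0.03218929 -0.03134666 -0.02906162 -0.02134583  0.01696867
  0.02046175]
[-0.03099978 -0.03028037 -0.02393355 -0.01810321  0.0164548 ] [-0.01095772 -0.00246746  0.0100145 ]
```

Tips are about 24 mm ahead of the TCP, so trigger contact should come near TCP z 0.174. I'll descend.

carry_out:
  increments:
    - [[0,0,-0.012],[0,0,0],152]
    - [[0,0,-0.012],[0,0,0],152]
    - [[0,0,-0.012],[0,0,0],152]
    - [[0,0,-0.009],[0,0,0],152]
    - [[0,0,0],[0,0,0],152]
    - [[0,0,0],[0,0,0],152]
    - [[0,0,0],[0,0,0],152]

```text
t: 4.5
ee_pos: [0.5343, -0.2399, 0.1816]
tool_rot: [[-0.995, 0.098, 0.0], [0.098, 0.995, -0.0], [-0.0, -0.0, -1.0]]
wrist_force: [0.1, 1.0, -0.6]
opening: 0.0345
grasp_force: 0.0
```

carry_out:
  increments:
    - [[0,0,-0.004],[0,0,0],152]
    - [[0,0,-0.004],[0,0,0],152]
    - [[0,0,0],[0,0,0],152]
    - [[0,0,0],[0,0,0],152]

```text
t: 4.83
ee_pos: [0.5344, -0.2399, 0.1735]
tool_rot: [[-0.995, 0.098, 0.0], [0.098, 0.995, -0.0], [-0.0, -0.0, -1.0]]
wrist_force: [0.2, 0.3, 3.1]
opening: 0.0343
grasp_force: 1.5
```

carry_out:
  increments:
    - [[0,0,-0.003],[0,0,0],152]
    - [[0,0,-0.003],[0,0,0],152]
    - [[0,0,0],[0,0,0],152]
    - [[0,0,0],[0,0,0],152]

```text
t: 5.17
ee_pos: [0.5344, -0.24, 0.1674]
tool_rot: [[-0.995, 0.098, 0.0], [0.098, 0.995, -0.0], [-0.0, -0.0, -1.0]]
wrist_force: [0.2, -1.0, 5.9]
opening: 0.0346
grasp_force: 2.7
```

carry_out:
  increments:
    - [[0,0,-0.003],[0,0,0],152]
    - [[0,0,-0.004],[0,0,0],152]
    - [[0,0,0],[0,0,0],152]
    - [[0,0,0],[0,0,0],152]

```text
t: 5.5
ee_pos: [0.5344, -0.24, 0.1607]
tool_rot: [[-0.995, 0.098, 0.001], [0.098, 0.995, -0.0], [-0.001, -0.0, -1.0]]
wrist_force: [-1.0, 1.1, 8.3]
opening: 0.0345
grasp_force: 4.1
```

carry_out:
  increments:
    - [[0,0,-0.002],[0,0,0],152]
    - [[0,0,0],[0,0,0],152]
    - [[0,0,0],[0,0,0],152]

```text
t: 5.75
ee_pos: [0.5344, -0.24, 0.1589]
tool_rot: [[-0.995, 0.098, 0.001], [0.098, 0.995, -0.0], [-0.001, -0.0, -1.0]]
wrist_force: [-0.3, -0.3, 9.0]
opening: 0.0345
grasp_force: 4.4
```

carry_out:
  increments:
    - [[0,0,-0.001],[0,0,0],152]
    - [[0,0,-0.001],[0,0,0],152]
    - [[0,0,0],[0,0,0],152]
    - [[0,0,0],[0,0,0],152]

```text
t: 6.08
ee_pos: [0.5345, -0.24, 0.1579]
tool_rot: [[-0.995, 0.098, 0.001], [0.098, 0.995, -0.001], [-0.001, -0.001, -1.0]]
wrist_force: [-5.3, 2.7, 16.6]
opening: 0.0344
grasp_force: 8.4
```

The trigger is at its stop. Now I'll shift towards -y to push the button.

carry_out:
  increments:
    - [[-0.0003,-0.003,0],[0,0,0],152]
    - [[-0.0003,-0.003,0],[0,0,0],152]
    - [[-0.0003,-0.003,0],[0,0,0],152]
    - [[-0.0003,-0.003,0],[0,0,0],152]
    - [[0,0,0],[0,0,0],152]
    - [[0,0,0],[0,0,0],152]

```text
t: 6.58
ee_pos: [0.5338, -0.251, 0.1579]
tool_rot: [[-0.995, 0.097, 0.002], [0.097, 0.995, 0.001], [-0.002, 0.002, -1.0]]
wrist_force: [-0.2, 11.5, 17.4]
opening: 0.0345
grasp_force: 9.5
```

carry_out:
  increments:
    - [[-0.0002,-0.002,0],[0,0,0],152]
    - [[0,0,0],[0,0,0],152]
    - [[0,0,0],[0,0,0],152]

```text
t: 6.83
ee_pos: [0.5336, -0.253, 0.1579]
tool_rot: [[-0.995, 0.097, 0.002], [0.097, 0.995, 0.001], [-0.002, 0.002, -1.0]]
wrist_force: [0.3, 12.6, 16.2]
opening: 0.0347
grasp_force: 9.7
```

carry_out:
  increments:
    - [[-0.0002,-0.0015,0],[0,0,0],152]
    - [[0,0,0],[0,0,0],152]
    - [[0,0,0],[0,0,0],152]

```text
t: 7.08
ee_pos: [0.5335, -0.2543, 0.158]
tool_rot: [[-0.995, 0.097, 0.003], [0.097, 0.995, 0.002], [-0.002, 0.002, -1.0]]
wrist_force: [0.6, 13.6, 17.4]
opening: 0.0347
grasp_force: 9.8
```

carry_out:
  increments:
    - [[-0.0001,-0.001,0],[0,0,0],152]
    - [[0,0,0],[0,0,0],152]
    - [[0,0,0],[0,0,0],152]

```text
t: 7.33
ee_pos: [0.5334, -0.2551, 0.1579]
tool_rot: [[-0.995, 0.097, 0.003], [0.097, 0.995, 0.002], [-0.002, 0.002, -1.0]]
wrist_force: [0.3, 15.7, 17.4]
opening: 0.0342
grasp_force: 10.0
```

carry_out:
  increments:
    - [[-0.0001,-0.001,0],[0,0,0],152]
    - [[0,0,0],[0,0,0],152]
    - [[0,0,0],[0,0,0],152]

```text
t: 7.58
ee_pos: [0.5333, -0.2562, 0.1579]
tool_rot: [[-0.995, 0.097, 0.003], [0.097, 0.995, 0.002], [-0.002, 0.002, -1.0]]
wrist_force: [0.9, 13.8, 16.6]
opening: 0.0348
grasp_force: 10.0
```

Run:
```python
from h import *
t,W,_=cam("top"); a,_,_=cam("side")
i=np.hstack([cv2.resize(t[170:270,360:450],(360,400),interpolation=cv2.INTER_CUBIC),cv2.resize(a[200:330,260:390],(400,400),interpolation=cv2.INTER_CUBIC)])
cv2.imwrite("pics/b.png",i)
```

```text
(no output)
```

View pics/b.png

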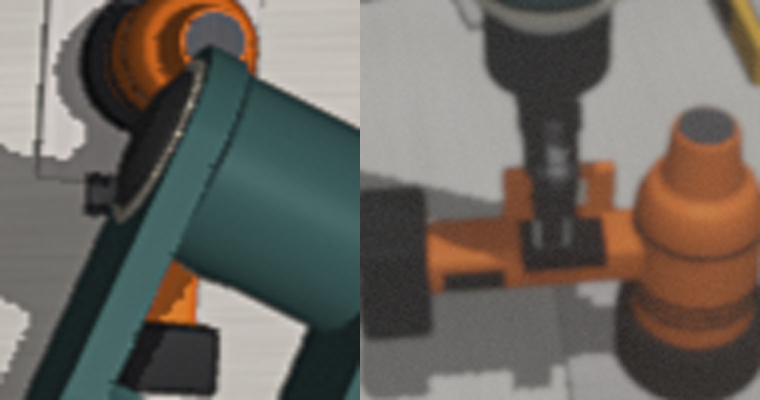

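The side view shows the finger on the trigger beside the cheek, with the trigger down. The lock isn't clearly at its stop yet, so I'll go on in 1 mm steps.

carry_out:
  increments:
    - [[-0.0001,-0.001,0],[0,0,0],152]
    - [[0,0,0],[0,0,0],152]
    - [[0,0,0],[0,0,0],152]

```text
t: 7.93
ee_pos: [0.5332, -0.2571, 0.1579]
tool_rot: [[-0.995, 0.097, 0.003], [0.097, 0.995, 0.002], [-0.002, 0.002, -1.0]]
wrist_force: [1.2, 15.0, 17.6]
opening: 0.0349
grasp_force: 12.0
```

carry_out:
  increments:
    - [[-0.0001,-0.001,0],[0,0,0],152]
    - [[0,0,0],[0,0,0],152]
    - [[0,0,0],[0,0,0],152]

```text
t: 8.18
ee_pos: [0.5332, -0.2573, 0.1579]
tool_rot: [[-0.995, 0.096, 0.002], [0.096, 0.995, 0.004], [-0.002, 0.004, -1.0]]
wrist_force: [1.7, 22.6, 19.0]
opening: 0.0349
grasp_force: 15.7
```

The button is fully in: y stopped and the force jumped. Easing the trigger up while holding the button.

carry_out:
  increments:
    - [[0,0,0.001],[0,0,0],152]
    - [[0,0,0.001],[0,0,0],152]
    - [[0,0,0.001],[0,0,0],152]
    - [[0,0,0.001],[0,0,0],152]
    - [[0,0,0.001],[0,0,0],152]
    - [[0,0,0],[0,0,0],152]

```text
t: 8.68
ee_pos: [0.5328, -0.2573, 0.1606]
tool_rot: [[-0.995, 0.096, 0.0], [0.096, 0.995, 0.004], [-0.0, 0.004, -1.0]]
wrist_force: [6.8, 16.7, -0.5]
opening: 0.0347
grasp_force: 11.5
```

carry_out:
  increments:
    - [[0,0,0.001],[0,0,0],152]
    - [[0,0,0.001],[0,0,0],152]
    - [[0,0,0.001],[0,0,0],152]
    - [[0,0,0.001],[0,0,0],152]
    - [[0,0,0.001],[0,0,0],152]
    - [[0,0,0.001],[0,0,0],152]
    - [[0,0,0.001],[0,0,0],152]
    - [[0,0,0.001],[0,0,0],152]
    - [[0,0,0],[0,0,0],152]
    - [[0,0,0],[0,0,0],152]

```text
t: 9.52
ee_pos: [0.532, -0.2573, 0.1673]
tool_rot: [[-0.995, 0.097, -0.002], [0.097, 0.995, 0.005], [0.002, 0.005, -1.0]]
wrist_force: [4.2, 15.1, -8.2]
opening: 0.0346
grasp_force: 7.6
```

carry_out:
  increments:
    - [[0,0,0.001],[0,0,0],152]
    - [[0,0,0.001],[0,0,0],152]
    - [[0,0,0.001],[0,0,0],152]
    - [[0,0,0],[0,0,0],152]

```text
t: 9.85
ee_pos: [0.5317, -0.2573, 0.17]
tool_rot: [[-0.995, 0.097, -0.003], [0.097, 0.995, 0.005], [0.004, 0.005, -1.0]]
wrist_force: [1.6, 15.1, -8.9]
opening: 0.0346
grasp_force: 7.4
```

Run:
```python
from h import *
a,_,_=cam("side")
cv2.imwrite("pics/e.png",cv2.resize(a[200:330,260:390],(520,520),interpolation=cv2.INTER_CUBIC))
```

```text
(no output)
```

View pics/e.png

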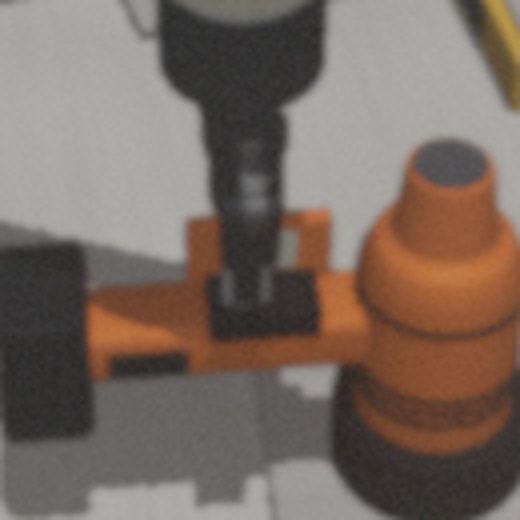

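The side crop shows the trigger pad at about (262,305) still part-way down below the fingertip. The force has been steady since z 0.167, which fits a latched trigger. Backing off the button, then up.

carry_out:
  increments:
    - [[0.0003,0.003,0],[0,0,0],152]
    - [[0.0003,0.003,0],[0,0,0],152]
    - [[0.0003,0.003,0],[0,0,0],152]
    - [[0.0003,0.003,0],[0,0,0],152]
    - [[0.0002,0.002,0],[0,0,0],152]
    - [[0.0002,0.002,0],[0,0,0],152]
    - [[0,0,0],[0,0,0],152]
    - [[0,0,0],[0,0,0],152]

```text
t: 10.57
ee_pos: [0.5338, -0.2433, 0.1724]
tool_rot: [[-0.995, 0.098, 0.0], [0.098, 0.995, -0.0], [-0.0, -0.0, -1.0]]
wrist_force: [-0.7, 0.5, 0.5]
opening: 0.0344
grasp_force: 0.0
```

Free of contact. At z 0.172 an unlatched trigger would push up about 3.5 N, and the reading is 0, so it's latched. Lifting straight up and away.

carry_out:
  increments:
    - [[0,0,0.005],[0,0,0],152]
    - [[0,0,0.01],[0,0,0],152]
    - [[0,0,0.015],[0,0,0],152]
    - [[0,0,0.02],[0,0,0],152]
    - [[0,0,0.03],[0,0,0],152]
    - [[0,0,0.03],[0,0,0],152]
    - [[0,0,0.02],[0,0,0],152]
    - [[-0.01,0.02,0],[0,0,0],152]
    - [[-0.01,0.03,0],[0,0,0],152]
    - [[-0.01,0.03,0],[0,0,0],152]
    - [[-0.01,0.03,0],[0,0,0],152]
    - [[-0.01,0.03,0],[0,0,0],152]
    - [[-0.01,0.02,0],[0,0,0],152]
    - [[0,0,0],[0,0,0],152]
    - [[0,0,0],[0,0,0],152]
    - [[0,0,0],[0,0,0],152]

```text
t: 11.9
ee_pos: [0.474, -0.0837, 0.3035]
tool_rot: [[-0.995, 0.097, 0.001], [0.097, 0.995, -0.001], [-0.001, -0.0, -1.0]]
wrist_force: [0.4, -0.9, -0.3]
opening: 0.0342
grasp_force: 0.0
```

Run:
```python
from h import *
t,W,_=cam("top"); a,_,_=cam("side")
i=np.hstack([cv2.resize(t[170:270,360:450],(360,400),interpolation=cv2.INTER_CUBIC),cv2.resize(a[200:330,260:390],(400,400),interpolation=cv2.INTER_CUBIC)])
cv2.imwrite("pics/f.png",i)
d=W[...,:2]-[.6273,-.2722]; X=d@[.9952,-.0983]; Y=d@[.0983,.9952]
m=(X>-.11)&(X<-.065)&(Y>-.016)&(Y<.006); print(m.sum(),np.nanmedian(W[m],0), np.nanpercentile(W[m][:,2],[10,90]))
```

```text
163 [ 0.53954822 -0.26803772  0.14320611] [0.14007265 0.14723099]
```

View pics/f.png

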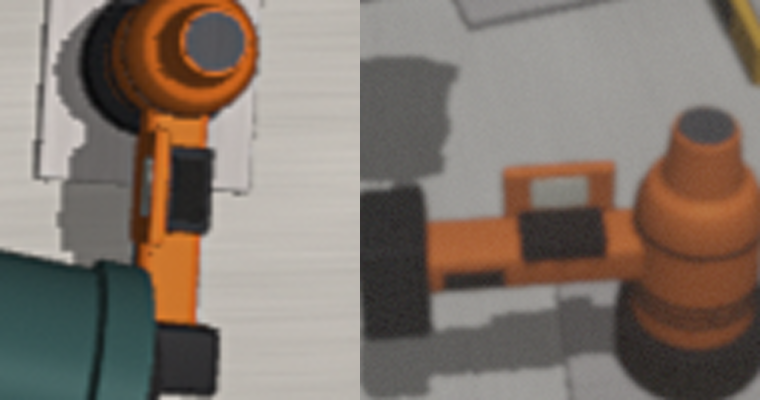

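The trigger top rests at z 0.143, which is the latched height of 0.142 rather than 0.150. The white button sits pushed in at (147,187), and the arm is clear.

```bash
python3 -c "
from cell import ticket; print(ticket.hand_in())"
```

```text
the job is handed in; nothing more can be done
None
```

The orange blower is latched on hands-free: its trigger rests at the latched height, the lock button is in, and the arm is clear. The blue trigger wasn't touched, and the job was handed in at about 12 s.

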